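Load the tube rack from the bin and bar it

TASK

Take the retaining bar off the bin, lift every paint tube out of the bin and lay it flat in the rack that already holds a tube, centred on the base, side by side with that one and parallel to it, not in the rack that holds the little leads box. Then lay the bar across that rack's two saddles, down in both slots and evenly overhung, to keep the tubes in. Leave the tube and the leads box in their racks, and do not disturb the tin.

Things in the scene. Friction and masses are not known exactly. Their poses are not given: they have to be found in the camera images.
- rack_near: fixed rack nearer the robot, both alike: plywood base 130 (x) x 342 (y) mm, its top 20 mm up, with a saddle block at each end, centred at y = -157 and +157, 24 mm thick; 290 mm clear between them. Each block has a slot 34 mm wide, centred on x = 0, floor 55 mm and cheek tops 68 mm above the underside. Origin: centre of the underside; the bar goes along y, tubes along x
- rack_far: fixed rack farther from the robot, both alike: plywood base 130 (x) x 342 (y) mm, its top 20 mm up, with a saddle block at each end, centred at y = -157 and +157, 24 mm thick; 290 mm clear between them. Each block has a slot 34 mm wide, centred on x = 0, floor 55 mm and cheek tops 68 mm above the underside. Origin: centre of the underside; the bar goes along y, tubes along x
- bin: fixed wooden bin, 328 (x) x 190 (y) mm, floor 20 mm thick, inside 300 x 170 mm; side walls 55 mm high; the end walls (x = -157 and +157, 14 mm thick) each have a 34 mm slot at y = 0, floor 55 mm and cheek tops 68 mm above the underside. Origin: centre of the underside. Tubes lie in it along y, spread along x
- bar: loose retaining bar of wood, 22 x 22 mm square and 344 mm long, about 130 g; at the start it lies over the tubes along the bin's x, in the slots of the bin's end walls. Origin: its centre, 11 mm above its underside; own y runs along it. It may be put down anywhere meanwhile, also on the other rack's saddles
- tube_1: paint tube to move, lying flat in the bin at the start (or absent); 43 mm wide, 146 mm long, 29 mm thick, with a round cap at one end and a flat crimp at the other. Origin: centre of its underside; own y runs along the tube, z up. Light (about 30 to 50 g), stiff; take it across its middle
- tube_2: paint tube to move, lying flat in the bin at the start (or absent); 41 mm wide, 131 mm long, 26 mm thick, with a round cap at one end and a flat crimp at the other. Origin: centre of its underside; own y runs along the tube, z up. Light (about 30 to 50 g), stiff; take it across its middle
- tube_3: paint tube to move, lying flat in the bin at the start (or absent); 41 mm wide, 136 mm long, 28 mm thick, with a round cap at one end and a flat crimp at the other. Origin: centre of its underside; own y runs along the tube, z up. Light (about 30 to 50 g), stiff; take it across its middle
- rack_tube: the paint tube that already lies in one of the racks, toward the rack's -y end (about 100 mm from its middle); 41 x 136 x 28 mm; it marks the rack to load, and stays there. Origin: centre of its underside; y along the tube
- leads_box: small red and white carton, 30 x 58 x 14 mm, lying in the other rack, toward its -y end; stays there. Origin: centre of its underside
- brush_tin: tin, 76 mm across, 58 mm high, on the table at the far right; leave alone. Origin: centre of its underside
Not all that is in view belongs to the job. Leave any yellow look-alike of the tube_3 alone.

How it is judged:
By the outcome, as a careful person would: the job done as asked, in the order asked, and still so for the second after the job is handed in, with the robot touching nothing.
Of tube_1, tube_2, tube_3 only 2 to 3 are there at a start; the rules pass over those that are not, and their reading is None.
At some moment in a run one of bar may be knocked a few centimetres aside while the robot is not near it.
Once in a run the grip may slacken for a moment while it holds something.
It also fails if it takes over 210 s, if anything falls off the work surface, if the arm or the gripper's body presses on something with over 40 N, if the wrist force passes 120 N, or if a joint passes its speed limit or range.

ROBOT

A 7-joint arm with a two-finger parallel gripper is mounted at the origin on the work surface; the furniture and walls round the work are solid. World frame = base frame: x ahead of the robot, y to its left, z up, the work surface at z = 0. Lengths are in m, angles in rad, forces in N, time in s.
With the tool pointing down it reaches from about 0.4 to 0.85 m from the base axis. Payload 4.5 kg.
Tool frame: the origin (TCP) lies at the very end of the fingers, on their centre line; the grasp point (between the pads) lies 19 mm behind it (r.grip_point_offset is the distance from the TCP to the grasp point, in m); z points along the fingers, y is the line along which they close (so a half turn about z gives the same grasp; the last joint's range is limited). The gripper opens to 88 mm and grips with 3 to 60 N. Pads are 18 mm wide; open, the fingers measure 123 mm over their backs; the gripper's body (75 mm by 187 mm) begins 45 mm behind the grasp point.
Start: joints at [1.268, 0.689, -0.195, 1.565, 0.157, 0.902, -0.215], TCP at [0.207, -0.59, 0.239] pointing down, gripper open.
Joint ranges: [-3.01, 3.01], [-0.46, 2.08], [-1.47, 1.51], [0.13, 2.56], [-1, 4.14], [0.04, 2.09], [-2.66, 2.66]. Speed limits (rad/s): [2.57, 2.57, 3.14, 3.14, 3.14, 3.14, 3.14].

INTERFACE

Orientations are given as a unit quaternion [x, y, z, w].
In Python, from plant import r gives the robot as it stands.
- The arm moves only by the tool carry_out, never from a script. Its argument "rows" is a list of rows, each a list of 3 entries, a list of its own where there are three numbers: the shift along the tool's x, y, z in cm, then the turn, a rotation vector about the tool's x, y, z in degrees, then the closure, from 0 (fully open) to 1 (shut). A call has 1 to 12 rows; each row is the pose to reach, as a shift and turn from the pose commanded when the call began, along the tool's axes at that moment; what a row does not reach only later rows make up. A row lasts 1/10 s, in which the tool goes at most 50 mm and 8.59 degrees, less where a joint would pass 70% of its speed; a pose out of reach is approached as far as the arm can. A call with a gripper value outside its range is refused whole. The fingers move at their own pace and stop on an object; "newtons" is the grip in N (left out, the last holds). Time passes only in rows, so rows that repeat a pose let the fingers close. It gives the time, the measured TCP pose, the force, the opening and the grip force at its end, in the units of the state.
- r.get_state(): the state, without advancing time (a new reading comes with each control period).
- r.snapshot(name): name is "side" or "top" or "wrist"; returns a dict with "image" (480x640x3 uint8, red, green, blue), "fx", "fy", "cx", "cy" (pixels), "pose" (4x4, takes a point from camera to world coordinates). Camera axes: x right, y up, looking along -z (the intrinsics and any distortion apply to the point x, -y, -z); pixel columns grow to the right and rows downward; lengths in m; the calibration is good to about 2 mm. The wrist camera is an equidistant fisheye: a pixel r from the principal point sees the ray r / f radians off the axis. A picture is of the moment at which its call begins. There is no depth.
- r.finish_job(): hands the job in; it is judged then, once.
The state is a dict: "clock": time; "q": joint angles; "qd": joint speeds; "joint_torque": joint torques, N m; "tool_pos": TCP position; "eef_rot": TCP orientation; "contact_force": force on the tool from outside, world axes, zero at the start; "moment": the same for the moment, N m; "opening": opening from 0.0 (shut) to 1.0 (fully open); "finger_force": force on a finger pad.
Only numpy, scipy, OpenCV 4.12 (cv2) and the standard library are available. Lean on these libraries where they do the work, as an engineer would, in place of code of your own. Each camera call takes 0.05 s, during which the arm holds its last target. There are 200 camera calls.

## Working session

There is one attempt and no reset: what is moved stays moved. The work goes in short steps, Python scripts to look and compute and a tool call to move; the robot and the scene stay as the last step left them, time stands still between calls to the robot, and variables do not carry over. Pictures are saved under pics/ and viewed, at most 14 in all, crops included, and the job is handed in when it is done.

Besides the shell and the picture viewer there is one more tool, called after "Request:" as name(argument=value, ...), one argument or row to a line, values as JSON. carry_out: Moves the arm, as the interface text tells. Its arguments: {"type":"object","properties":{"rows":{"type":"array"},"newtons":{"type":"number"}},"required":["rows"]}

```bash
mkdir -p pics; ls
python3 - <<'E'
from plant import r
import cv2
s=r.get_state();print(s)
for n in("top","side"):
    d=r.snapshot(n);cv2.imwrite(f"pics/{n}0.png",d["image"][:,:,::-1]);print(n,d["fx"],d["fy"],d["cx"],d["cy"],d["pose"].round(4) if hasattr(d["pose"],"round") else d["pose"],[k for k in d])
E
```

```text
pics
{'clock': 0.0, 'q': array([ 1.26781981,  0.68996427, -0.19452229,  1.56633121,  0.15732299,
        0.90248786, -0.21511336]), 'qd': array([-0.00091074, -0.00010487, -0.00024829, -0.00070588, -0.00024427,
        0.00045434, -0.00014236]), 'joint_torque': array([ 2.31575259e-04, -5.27556431e+01, -1.26692601e+00, -1.53429347e+01,
       -5.25969348e-02,  6.56967197e-03,  1.68183215e-04]), 'tool_pos': array([ 0.20627651, -0.58932093,  0.23792596]), 'eef_rot': array([ 9.85848214e-01,  1.67637983e-01, -2.20603097e-04, -8.70577788e-04]), 'contact_force': array([ 0.08090713, -0.15425082, -0.10653371]), 'moment': array([ 0.01473637, -0.00812462, -0.05148562]), 'finger_force': 0.0, 'opening': 0.9985194799729115}
top 462.01466866213934 462.01466866213934 323.5627667296591 242.0250390597289 [[-0.0239  0.9881 -0.1517  0.4025]
 [-0.9994 -0.0198  0.0289 -0.2345]
 [ 0.0256  0.1523  0.988   1.0289]
 [ 0.      0.      0.      1.    ]] ['image', 'fx', 'fy', 'cx', 'cy', 'pose']
side 610.6552653137667 610.6552653137667 314.68979333903013 241.6789913405999 [[ 0.9931  0.0827 -0.0829  0.4624]
 [-0.1152  0.5631 -0.8183 -1.2121]
 [-0.021   0.8222  0.5688  0.7207]
 [ 0.      0.      0.      1.    ]] ['image', 'fx', 'fy', 'cx', 'cy', 'pose']
```

View pics/top0.png

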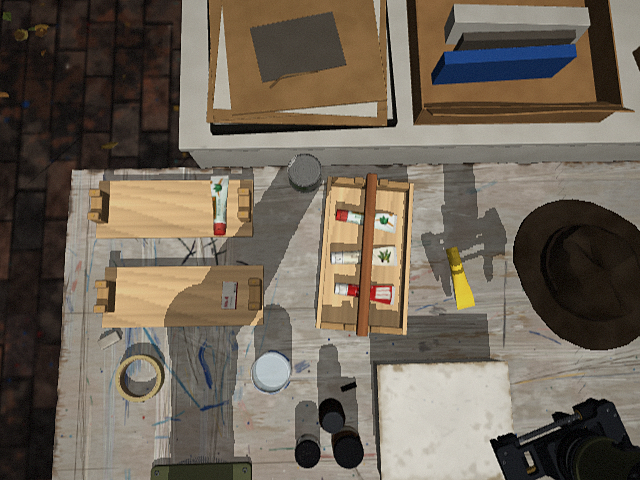

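View pics/side0.png

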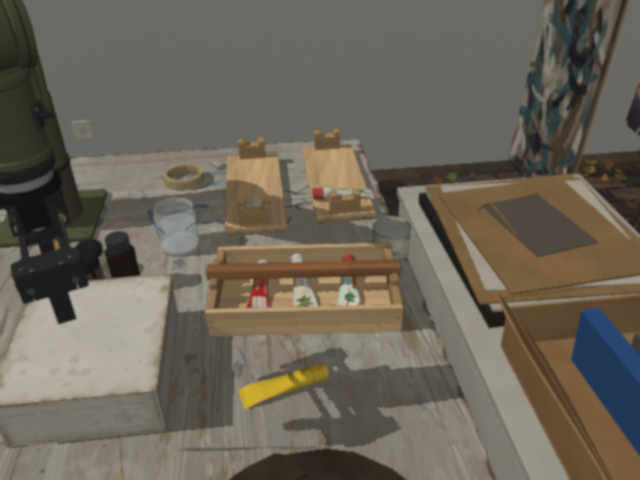

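Candidates (top view): in the bin, tubes at (365,218), (362,257) and (363,292). The ones to leave are the rack tube at (219,205) and the yellow look-alike at (460,278). The bar is at (370,255). The target is the far rack, because the leads box at (230,293) is in the near one. The tin is at (304,172).

```bash
cat > h.py <<'E'
import numpy as np, cv2
from plant import r
def ray(d,u,v):
    P=np.array(d["pose"]);u=np.asarray(u,float);v=np.asarray(v,float)
    c=np.stack([(u-d["cx"])/d["fx"],-(v-d["cy"])/d["fy"],-np.ones_like(u)],-1)
    return P[:3,3],c@P[:3,:3].T
def fray(d,u,v):
    P=np.array(d["pose"]);x=np.asarray(u,float)-d["cx"];y=np.asarray(v,float)-d["cy"]
    R=np.hypot(x,y)+1e-9;t=R/d["fx"]
    c=np.stack([np.sin(t)*x/R,-np.sin(t)*y/R,-np.cos(t)],-1)
    return P[:3,3],c@P[:3,:3].T
def onz(d,u,v,z,f=ray):
    o,w=f(d,u,v);return (o+w*((z-o[2])/w[...,2])[...,None])[...,:2]
def proj(d,p,fish=False):
    P=np.array(d["pose"]);c=(np.asarray(p,float)-P[:3,3])@P[:3,:3]
    x,y,z=c[...,0],-c[...,1],-c[...,2]
    if fish:
        R=np.hypot(x,y)+1e-12;t=np.arctan2(R,z);return np.stack([d["cx"]+d["fx"]*t*x/R,d["cy"]+d["fx"]*t*y/R],-1)
    return np.stack([d["cx"]+d["fx"]*x/z,d["cy"]+d["fy"]*y/z],-1)
def rect(pts):
    (c,(w,h),a)=cv2.minAreaRect(np.float32(pts*1000))
    b=cv2.boxPoints((c,(w,h),a));e=[b[1]-b[0],b[2]-b[1]];L=max(e,key=lambda q:np.hypot(*q))
    return np.round(c,1),sorted([round(w,1),round(h,1)]),round(np.degrees(np.arctan2(L[1],L[0]))%180,1)
def state():
    s=r.get_state();q=s["eef_rot"];return s["tool_pos"].round(4),round(float(np.degrees(2*np.arctan2(q[1],q[0]))),2),s
E
python3 - <<'E'
from h import *
d=r.snapshot("top");im=d["image"];hsv=cv2.cvtColor(im,cv2.COLOR_RGB2HSV)
for u,v in[(370,190),(370,250),(150,205),(150,295),(200,310),(340,320),(280,300),(60,200),(100,350),(97,205),(245,205)]:print((u,v),hsv[v,u],end=' ')
print()
def blobs(m,z,name,mn=300):
    m=cv2.morphologyEx(m,cv2.MORPH_CLOSE,np.ones((3,3)))
    for c in cv2.findContours(m,0,cv2.CHAIN_APPROX_NONE)[0]:
        if cv2.contourArea(c)>mn:
            p=c[:,0].astype(float)+0.0
            print(name,cv2.boundingRect(c),rect(onz(d,p[:,0],p[:,1],z)))
roi=np.zeros(im.shape[:2],np.uint8);roi[165:345,60:425]=255
bar=cv2.inRange(hsv,(3,110,40),(13,255,180))&roi;blobs(bar,.077,"bar")
wood=cv2.inRange(hsv,(11,75,40),(24,255,255))&roi;blobs(wood,.02,"wood@20",1000)
c=cv2.resize(im[165:345,80:420],None,fx=2.3,fy=2.3,interpolation=cv2.INTER_CUBIC);cv2.imwrite("pics/c1.png",c[:,:,::-1])
E
```

```text
(370, 190) [ 12 163 128] (370, 250) [ 12 162 153] (150, 205) [ 18  99 220] (150, 295) [ 18  98 219] (200, 310) [ 18 105 136] (340, 320) [ 17 116 141] (280, 300) [ 18  27 168] (60, 200) [  7 104  44] (100, 350) [ 21  29 150] (97, 205) [ 17 120 189] (245, 205) [ 17 119 195] 
bar (350, 173, 43, 163) (array([ 526. , -351.5]), [85.7, 336.1], np.float32(5.6))
wood@20 (93, 265, 171, 63) (array([447.2,  50.6]), [130.1, 362.0], np.float32(89.5))
wood@20 (87, 180, 167, 59) (array([639.9,  73. ]), [131.0, 364.4], np.float32(89.4))
wood@20 (315, 173, 110, 164) (array([ 531.8, -371.3]), [233.0, 363.8], np.float32(175.0))
```

View pics/c1.png

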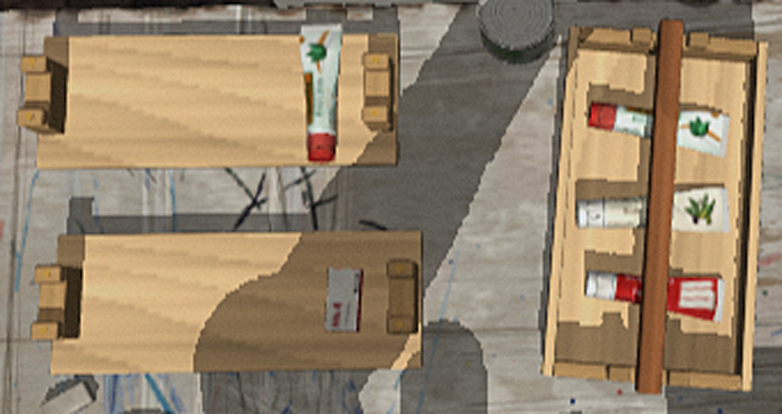

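The crop confirms three tubes in the bin, capped at their left (+y) ends: crop (660,128), (652,210) and (655,293). The far rack holds the rack tube, at crop (320,95). The near rack holds the leads box, at crop (343,300).

Run:
```python
from h import *
d=r.snapshot("top");im=d["image"]
g=lambda x,y,z:(onz(d,np.array(80+(x-1)/2.3),np.array(165+(y-1)/2.3),z)*1000).round(1)
print("bar ends",g(671,21,.077),g(648,392,.077))
print("far base R/B corner",g(398,165,.02),g(398,37,.02),"L",g(37,167,.02))
print("far saddles",g(35,90,.068),g(377,90,.068))
print("near saddles",g(50,302,.068),g(402,297,.068))
print("near base",g(422,373,.02),g(422,233,.02),g(50,373,.02))
for n,p in dict(t1=[(590,113),(726,140)],t2=[(578,210),(727,208)],t3=[(586,285),(722,298)]).items():print(n,[g(*q,.034) for q in p])
print("racktube",g(320,28,.034),g(320,161,.034))
print(state()[:2])
```

```text
bar ends [ 694.6 -368. ] [ 356.6 -334.2]
far base R/B corner [ 573.4 -107.8] [ 700.2 -107.8] L [578.2 234. ]
far saddles [641.4 217.1] [635.8 -94.5]
near saddles [447.9 194.2] [ 445.2 -117.3]
near base [ 376.5 -129.9] [ 507.4 -130.4] [384.9 212.5]
t1 [array([ 617.9, -292.6]), array([ 589.1, -422.1])]
t2 [array([ 524.6, -278.7]), array([ 523.6, -420. ])]
t3 [array([ 454. , -284.3]), array([ 439. , -411.2])]
racktube [706.2 -34.8] [576.3 -36.1]
(array([ 0.2064, -0.5895,  0.2382]), 19.3)
```

Request:
carry_out(
  rows=[
    [[38,-11.9,4],[0,0,25],0],
    [[38,-11.9,4],[0,0,25],0],
    [[38,-11.9,4],[0,0,25],0],
    [[38,-11.9,4],[0,0,25],0],
    [[38,-11.9,4],[0,0,25],0],
    [[38,-11.9,4],[0,0,25],0],
    [[38,-11.9,4],[0,0,25],0],
    [[38,-11.9,4],[0,0,25],0],
    [[38,-11.9,4],[0,0,25],0],
    [[38,-11.9,4],[0,0,25],0],
    [[38,-11.9,4],[0,0,25],0],
    [[38,-11.9,4],[0,0,25],0],
  ],
)

```text
clock: 1.4
tool_pos: [0.5242, -0.3539, 0.1988]
eef_rot: [0.999, -0.051, -0.0, 0.001]
contact_force: [-0.0, -0.2, 0.6]
opening: 0.995
finger_force: 0.0
```

Run:
```python
from h import *
print(state()[:2],state()[2]["q"].round(2))
d=r.snapshot("wrist");cv2.imwrite("pics/w1.png",d["image"][:,:,::-1]);print(d["fx"],d["cx"],d["cy"],np.round(d["pose"],3))
print(proj(d,[[.5256,-.351,.077],[.6946,-.368,.077],[.3566,-.3342,.077]],True).round(0))
```

```text
(array([ 0.5242, -0.3539,  0.1988]), -5.88) [ 0.53  0.74 -0.01  1.59  0.01  0.81 -1.16]
371.64829954431775 321.3940484121544 243.54314936549687 [[-0.103  0.951  0.291  0.599]
 [-0.995 -0.098 -0.029 -0.362]
 [ 0.001 -0.292  0.956  0.343]
 [ 0.     0.     0.     1.   ]]
[[316. 235.]
 [316.   6.]
 [318. 409.]]
```

View pics/w1.png

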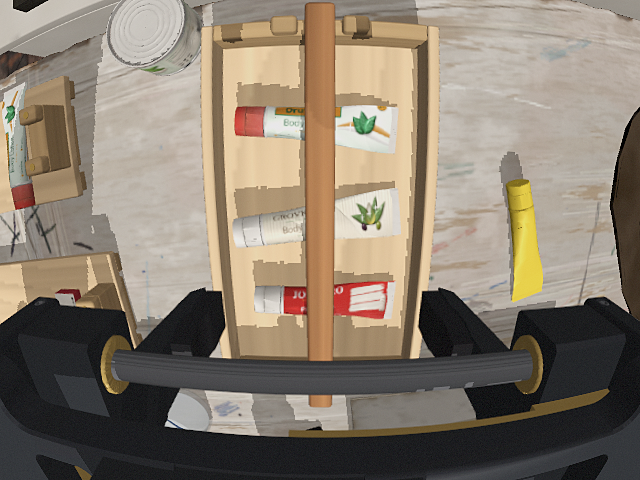

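The bar runs from (319,5) to (320,406), right under the tool. The tubes are at (315,125), (315,217) and (325,298).

Request:
carry_out(
  rows=[
    [[0.1,0,8],[0,0,0],0.3],
    [[0.1,0,8],[0,0,0],0.3],
    [[0.1,0,12],[0,0,0],0.3],
    [[0.1,0,14.4],[0,0,0],0.3],
    [[0.1,0,14.4],[0,0,0],0.5],
    [[0.1,0,14.4],[0,0,0],0.8],
    [[0.1,0,14.4],[0,0,0],1],
    [[0.1,0,14.4],[0,0,0],1],
    [[0.1,0,14.4],[0,0,0],1],
    [[0.1,0,14.4],[0,0,0],1],
    [[0.1,0,14.4],[0,0,0],1],
    [[0.1,0,14.4],[0,0,0],1],
  ],
  newtons=30,
)

```text
clock: 2.65
tool_pos: [0.5275, -0.3526, 0.056]
eef_rot: [0.999, -0.05, 0.001, 0.001]
contact_force: [-0.5, 0.7, 7.4]
opening: 0.249
finger_force: 30.0
```

Request:
carry_out(
  rows=[
    [[0,0,-3],[0,0,0],1],
    [[0,0,-7],[0,0,0],1],
    [[0,0,-11],[0,0,0],1],
    [[0,0,-14],[0,0,0],1],
    [[-1,-4,-15],[0,0,-8],1],
    [[-2.5,-8,-15],[0,0,-16],1],
    [[-3.5,-12,-15],[0,0,-24],1],
    [[-5,-16,-15],[0,0,-32],1],
    [[-6,-20,-15],[0,0,-40],1],
    [[-7.5,-24,-15],[0,0,-48],1],
    [[-8.5,-28,-15],[0,0,-56],1],
    [[-8.5,-28,-15],[0,0,-56],1],
  ],
)

```text
clock: 3.85
tool_pos: [0.4691, -0.0585, 0.205]
eef_rot: [0.902, 0.431, 0.0, -0.002]
contact_force: [-0.2, 0.2, -1.8]
opening: 0.246
finger_force: 30.0
```

```bash
cat >> h.py <<'E'
def go(x,y,z,a,show=True):
    "shift (cm) and turn (deg) in tool axes to reach x,y,z (m), heading a"
    p,b,s=state();t=np.radians(b);dx,dy=x-p[0],y-p[1]
    print("now",p,b,"open",round(s["opening"]*88,1),"F",s["contact_force"].round(1),"q7",round(s["q"][6],2),"-> shift cm",np.round([100*(dx*np.cos(t)+dy*np.sin(t)),100*(dx*np.sin(t)-dy*np.cos(t)),100*(p[2]-z)],2),"turn z",round((b-a+180)%360-180,2))
E
python3 - <<'E'
from h import *
go(.4465,.0385,.2,89.3)
E
```

```text
now [ 0.4691 -0.0585  0.205 ] 51.03 open 21.6 F [-0.2  0.2 -1.8] q7 -0.92 -> shift cm [ 6.12 -7.86  0.5 ] turn z -38.27
```

Request:
carry_out(
  rows=[
    [[1.5,-1.5,0],[0,0,-8],1],
    [[3,-3.5,0],[0,0,-16],1],
    [[4.5,-6,0],[0,0,-24],1],
    [[6.1,-7.9,1],[0,0,-32],1],
    [[6.1,-7.9,3],[0,0,-38.3],1],
    [[6.1,-7.9,5],[0,0,-38.3],1],
    [[6.1,-7.9,5],[0,0,-38.3],1],
    [[6.1,-7.9,5],[0,0,-38.3],1],
  ],
)

```text
clock: 4.65
tool_pos: [0.4483, 0.0319, 0.1548]
eef_rot: [0.716, 0.698, -0.0, 0.0]
contact_force: [0.6, -0.1, -1.7]
opening: 0.247
finger_force: 30.0
```

Run:
```python
from h import *
go(.4465,.0385,.06,89.3)
d=r.snapshot("top");c=d["image"][160:345,60:300];cv2.imwrite("pics/a.png",cv2.resize(c,None,fx=3,fy=3,interpolation=cv2.INTER_CUBIC)[:,:,::-1])
w=r.snapshot("wrist");cv2.imwrite("pics/w2.png",w["image"][:,:,::-1])
```

```text
now [0.4483 0.0319 0.1548] 88.53 open 21.7 F [ 0.6 -0.1 -1.7] q7 -0.72 -> shift cm [ 0.66 -0.2   9.48] turn z -0.77
```

View pics/w2.png

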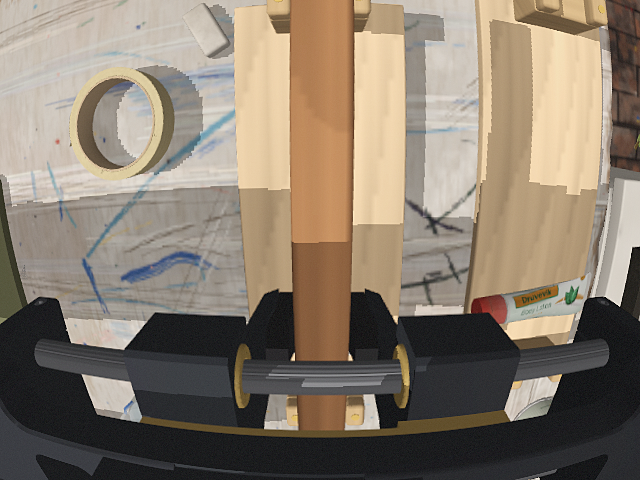

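The bar is held level at columns 292–352. The near rack's saddles lie below it at about (319,15) and (326,412).

Run:
```python
from h import *
w=r.snapshot("wrist");g=lambda u,v,z:(onz(w,np.array(u),np.array(v),z,fray)*1000).round(1)
print(g(319.,20.,.068),g(326.,412.,.068),"near base edges@row120",g(238.,120.,.02),g(404.,120.,.02))
print("bar top edges row120",g(291.,120.,.188-.008),g(353.,120.,.18))
```

```text
[451.6 180. ] [ 449.5 -108.8] near base edges@row120 [388.8 120.2] [513.7 117. ]
bar top edges row120 [441.6 111.3] [461.3 110.8]
```

Request:
carry_out(
  rows=[
    [[0.7,0.1,3],[0,0,-0.8],1],
    [[0.7,0.1,6],[0,0,-0.8],1],
    [[0.7,0.1,8],[0,0,-0.8],1],
    [[0.7,0.1,9],[0,0,-0.8],1],
    [[0.7,0.1,9.5],[0,0,-0.8],1],
    [[0.7,0.1,9.7],[0,0,-0.8],1],
    [[0.7,0.1,9.8],[0,0,-0.8],1],
    [[0.7,0.1,9.8],[0,0,-0.8],1],
  ],
)

```text
clock: 5.6
tool_pos: [0.45, 0.0393, 0.0572]
eef_rot: [0.711, 0.703, 0.001, 0.0]
contact_force: [-0.2, -0.2, -1.4]
opening: 0.248
finger_force: 30.0
```

Run:
```python
from h import *
go(.4495,.0385,.055,89.3)
```

```text
now [0.45   0.0393 0.0572] 89.37 open 21.8 F [-0.2 -0.2 -1.4] q7 -0.85 -> shift cm [-0.08 -0.05  0.22] turn z 0.07
```

Request:
carry_out(
  rows=[
    [[0,0,0.1],[0,0,0],1],
    [[0,0,0.2],[0,0,0],1],
    [[0,0,0.2],[0,0,0],1],
  ],
)

```text
clock: 5.9
tool_pos: [0.4499, 0.0393, 0.0559]
eef_rot: [0.711, 0.703, 0.001, 0.001]
contact_force: [-1.1, 0.2, 11.8]
opening: 0.25
finger_force: 30.0
```

Request:
carry_out(
  rows=[
    [[0,0,0],[0,0,0],0.5],
    [[0,0,0],[0,0,0],0.5],
    [[0,0,0],[0,0,0],0.5],
    [[0,0,0],[0,0,0],0.5],
    [[0,0,-3],[0,0,0],0.3],
    [[0,0,-7],[0,0,0],0.3],
    [[0,0,-11],[0,0,0],0.3],
    [[0,0,-15],[0,0,0],0.3],
    [[0,0,-15],[0,0,0],0.3],
  ],
)

```text
clock: 6.8
tool_pos: [0.452, 0.0399, 0.2087]
eef_rot: [0.711, 0.703, 0.004, 0.002]
contact_force: [0.6, -0.9, -0.4]
opening: 0.697
finger_force: 0.0
```

Run:
```python
from h import *
d=r.snapshot("top");c=cv2.resize(d["image"][160:345,60:430],None,fx=2,fy=2,interpolation=cv2.INTER_CUBIC);cv2.imwrite("pics/t2.png",c[:,:,::-1])
for n,y in(("t3",-.35),("t2",-.35),("t1",-.35)):pass
go(.447,-.348,.2,83.3)
```

```text
now [0.4508 0.0394 0.2066] 89.34 open 61.5 F [-0.6 -0.4 -0.2] q7 -0.68 -> shift cm [-38.74   0.07   0.66] turn z 6.04
```

View pics/t2.png

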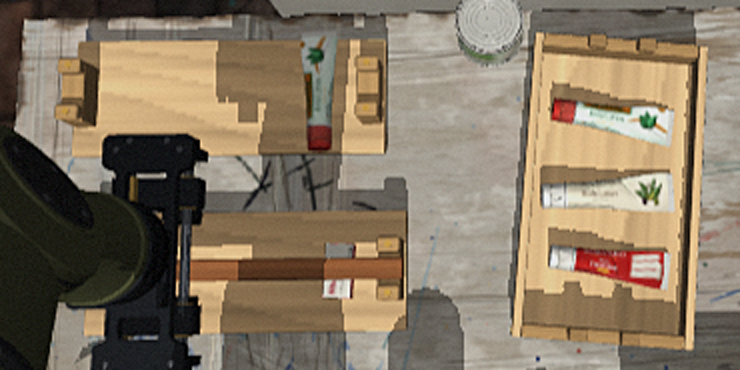

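The bar is in the near rack's slots at (290,268). The tubes in the crop run cap to crimp: far (551,109)–(672,127), middle (541,195)–(673,190), near (549,258)–(668,270).

Run:
```python
from h import *
d=r.snapshot("top")
g=lambda x,y,z:onz(d,np.array(60+(x-.5)/2),np.array(160+(y-.5)/2),z)
for n,p,q in(("far",(551,109),(672,127)),("mid",(541,195),(673,190)),("near",(549,258),(668,270))):
    a,b=g(*p,.034),g(*q,.022);v=a-b
    print(n,((a+b)/2*1000).round(1),"len",round(1000*np.hypot(*v),1),"ang(cap dir)",np.degrees(np.arctan2(v[1],v[0])).round(1))
    go(*(a+b)/2,.2,np.degrees(np.arctan2(v[1],v[0])))
```

```text
far [ 606.5 -358.3] len 136.6 ang(cap dir) 81.4
now [0.4497 0.039  0.2052] 89.35 open 61.9 F [ 0.  -0.3 -0.4] q7 -0.68 -> shift cm [-39.55  16.13   0.52] turn z 7.93
mid [ 523.6 -350.4] len 146.3 ang(cap dir) 91.5
now [0.4497 0.039  0.2052] 89.35 open 61.9 F [ 0.  -0.3 -0.4] q7 -0.68 -> shift cm [-38.85   7.83   0.52] turn z -2.19
near [ 445.7 -349. ] len 130.7 ang(cap dir) 83.3
now [0.4497 0.039  0.2052] 89.35 open 61.9 F [ 0.  -0.3 -0.4] q7 -0.68 -> shift cm [-38.8    0.04   0.52] turn z 6.08
```

Request:
carry_out(
  rows=[
    [[-10,0,1],[0,0,6],0.36],
    [[-38.8,0,2],[0,0,6],0.36],
    [[-38.8,0,2],[0,0,6],0.36],
    [[-38.8,0,4],[0,0,6],0.36],
    [[-38.8,0,4],[0,0,6],0.36],
    [[-38.8,0,6],[0,0,6],0.36],
    [[-38.8,0,6],[0,0,6],0.36],
    [[-38.8,0,6],[0,0,6],0.36],
    [[-38.8,0,6],[0,0,6],0.36],
    [[-38.8,0,6],[0,0,6],0.36],
    [[-38.8,0,6],[0,0,6],0.36],
  ],
)

```text
clock: 8.0
tool_pos: [0.4453, -0.3465, 0.1438]
eef_rot: [0.746, 0.666, 0.0, -0.001]
contact_force: [0.1, -0.0, -0.3]
opening: 0.635
finger_force: 0.0
```

Run:
```python
from h import *
w=r.snapshot("wrist");cv2.imwrite("pics/w3.png",w["image"][:,:,::-1])
go(.4457,-.349,.025,83.3)
p=proj(w,[[.4457,-.349,.045],[.4534,-.284,.04],[.438,-.414,.025],[.5236,-.3504,.049]],True).round(0);print(p)
```

```text
now [ 0.4457 -0.3463  0.1443] 83.59 open 56.2 F [ 0.9 -0.2  0.6] q7 -0.04 -> shift cm [-0.27  0.03 11.93] turn z 0.29
[[322. 248.]
 [323. 152.]
 [322. 319.]
 [434. 240.]]
```

View pics/w3.png

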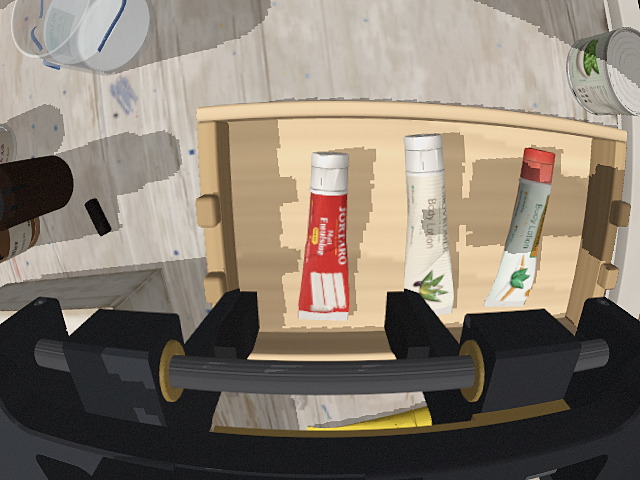

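The near tube runs from (330,153) to (323,318), the middle one is at (428,225) and the far one at (523,230). The finger gaps look clear.

Request:
carry_out(
  rows=[
    [[-0.25,0.2,4],[0,0,1.5],0.41],
    [[-0.25,0.2,8],[0,0,1.5],0.41],
    [[-0.25,0.2,10],[0,0,1.5],0.41],
    [[-0.25,0.2,11.2],[0,0,1.5],0.41],
    [[-0.25,0.2,11.9],[0,0,1.5],0.41],
    [[-0.25,0.2,11.9],[0,0,1.5],0.41],
    [[-0.25,0.2,11.9],[0,0,1.5],0.7],
    [[-0.25,0.2,11.9],[0,0,1.5],0.7],
    [[-0.25,0.2,11.9],[0,0,1.5],0.7],
    [[-0.25,0.2,11.9],[0,0,1.5],0.7],
  ],
  newtons=18,
)

```text
clock: 9.05
tool_pos: [0.4477, -0.3518, 0.0267]
eef_rot: [0.755, 0.655, 0.0, 0.001]
contact_force: [-0.2, -0.4, 5.5]
opening: 0.362
finger_force: 18.0
```

Request:
carry_out(
  rows=[
    [[0,0,-3],[0,0,0],0.7],
    [[0,0,-7],[0,0,0],0.7],
    [[0,0,-11],[0,0,0],0.7],
    [[0,0,-15],[0,0,0],0.7],
    [[3,2,-16],[0,0,-8],0.7],
    [[6,3,-16],[0,0,-16],0.7],
    [[10,5,-16],[0,0,-24],0.7],
    [[14,6,-16],[0,0,-32],0.7],
    [[18,8,-16],[0,0,-40],0.7],
    [[22,9,-16],[0,0,-48],0.7],
    [[26,10,-16],[0,0,-56],0.7],
    [[30,12,-16],[0,0,-64],0.7],
  ],
)

```text
clock: 10.25
tool_pos: [0.6075, -0.0701, 0.1857]
eef_rot: [0.29, 0.957, -0.001, -0.001]
contact_force: [1.2, -0.1, -1.0]
opening: 0.367
finger_force: 17.9
```

Run:
```python
from h import *
go(.641,.027,.13,179)
```

```text
now [ 0.6075 -0.0701  0.1857] 146.25 open 32.3 F [ 1.2 -0.1 -1. ] q7 0.41 -> shift cm [2.61 9.93 5.57] turn z -32.75
```

Request:
carry_out(
  rows=[
    [[0.5,2,0],[0,0,-8],0.7],
    [[1,4.5,0],[0,0,-16],0.7],
    [[2,7,0],[0,0,-24],0.7],
    [[2.6,9.9,1],[0,0,-32.5],0.7],
    [[2.6,9.9,3],[0,0,-32.5],0.7],
    [[2.6,9.9,5.5],[0,0,-32.5],0.7],
    [[2.6,9.9,5.5],[0,0,-32.5],0.7],
    [[2.6,9.9,5.5],[0,0,-32.5],0.7],
  ],
)

```text
clock: 11.05
tool_pos: [0.6419, 0.025, 0.1308]
eef_rot: [0.014, 1.0, -0.0, -0.0]
contact_force: [-0.3, 0.8, -0.4]
opening: 0.365
finger_force: 17.9
```

Run:
```python
from h import *
go(.641,.027,.026,179)
w=r.snapshot("wrist");cv2.imwrite("pics/w4.png",w["image"][:,:,::-1])
```

```text
now [0.6419 0.025  0.1308] 178.38 open 32.2 F [-0.3  0.8 -0.4] q7 0.74 -> shift cm [ 0.1   0.2  10.48] turn z -0.62
```

View pics/w4.png

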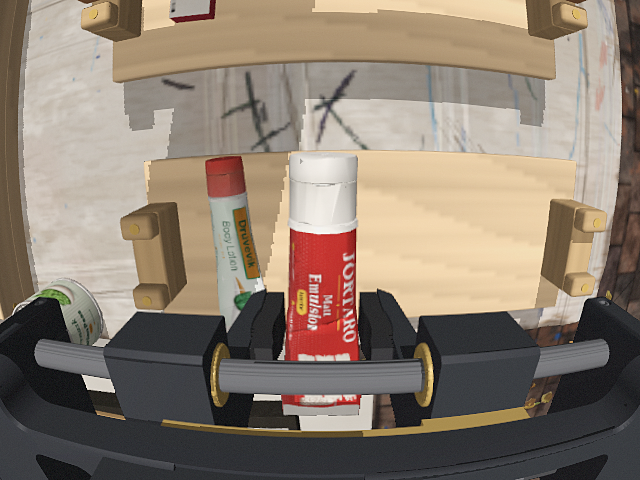

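The tube is held well. The far rack's front edge runs from (147,161) to (576,160), its cheek tops are at (143,224), (152,297), (588,222) and (573,290), and the rack tube's cap is at (225,160).

Run:
```python
from h import *
w=r.snapshot("wrist");G=lambda u,v,z:(onz(w,np.array(u*1.),np.array(v*1.),z,fray)*1000).round(1)
print("front corners",G(147,161,.02),G(576,160,.02))
print("cheeks",[G(*p,.068).tolist() for p in((143,224),(152,297),(588,222),(573,290))])
print("rack tube cap end",G(225,158,.034),"neck L/R",G(209,198,.034),G(246,194,.034),"body L/R",G(218,290,.034),G(257,270,.034))
print("held tube cap end",G(324,153,.13+.008),"edges row 250",G(288,250,.135),G(357,250,.135))
d=r.snapshot("top");cv2.imwrite("pics/t3.png",cv2.resize(d["image"][165:345,70:330],None,fx=3,fy=3,interpolation=cv2.INTER_CUBIC)[:,:,::-1])
```

```text
front corners [ 578.3 -102.2] [580.7 233. ]
cheeks [[615.1, -86.0], [665.0, -88.8], [620.6, 211.5], [671.9, 208.4]]
rack tube cap end [580.4 -37.3] neck L/R [606.8 -50.7] [605.4 -24.6] body L/R [674.7 -51.9] [659.5 -21.2]
held tube cap end [575.   27.5] edges row 250 [613.   12.1] [613.8  39.7]
```

Request:
carry_out(
  rows=[
    [[-0.25,0.5,3],[0,0,-0.6],0.7],
    [[-0.25,0.5,6],[0,0,-0.6],0.7],
    [[-0.25,0.5,8.5],[0,0,-0.6],0.7],
    [[-0.25,0.5,9.5],[0,0,-0.6],0.7],
    [[-0.25,0.5,10],[0,0,-0.6],0.7],
    [[-0.25,0.5,10.2],[0,0,-0.6],0.7],
    [[-0.25,0.5,10.3],[0,0,-0.6],0.7],
    [[-0.25,0.5,10.3],[0,0,-0.6],0.7],
  ],
)

```text
clock: 12.0
tool_pos: [0.6455, 0.0304, 0.0288]
eef_rot: [0.009, 1.0, 0.0, 0.001]
contact_force: [-0.2, 0.1, 0.2]
opening: 0.365
finger_force: 17.9
```

Request:
carry_out(
  rows=[
    [[0,0,0.1],[0,0,0],0.7],
    [[0,0,0.2],[0,0,0],0.7],
    [[0,0,0.2],[0,0,0],0.5],
    [[0,0,0.2],[0,0,0],0.5],
    [[0,0,0.2],[0,0,0],0.5],
    [[0,0,-3],[0,0,0],0.5],
    [[0,0,-7],[0,0,0],0.5],
    [[0,0,-11],[0,0,0],0.4],
    [[0,0,-15],[0,0,0],0.4],
    [[0,0,-17],[0,0,0],0.4],
  ],
)

```text
clock: 13.0
tool_pos: [0.646, 0.0312, 0.2015]
eef_rot: [0.009, 1.0, 0.001, 0.002]
contact_force: [0.3, -0.7, -0.4]
opening: 0.599
finger_force: 0.0
```

Run:
```python
from h import *
go(.525,-.3505,.2,91.5)
```

```text
now [0.646  0.0312 0.2015] 179.01 open 52.7 F [ 0.3 -0.7 -0.4] q7 0.81 -> shift cm [ 11.44 -38.37   0.15] turn z 87.51
```

Request:
carry_out(
  rows=[
    [[1,-3.5,0],[0,0,8],0.38],
    [[2,-7,0],[0,0,16],0.38],
    [[3,-10.5,0],[0,0,24],0.38],
    [[4,-14,0],[0,0,32],0.38],
    [[5,-18,0],[0,0,40],0.38],
    [[6,-22,0],[0,0,48],0.38],
    [[7.5,-26,0],[0,0,56],0.38],
    [[9,-30,0],[0,0,64],0.38],
    [[10,-34,0],[0,0,72],0.38],
    [[11.4,-38.4,2],[0,0,80],0.38],
    [[11.4,-38.4,5],[0,0,87],0.38],
    [[11.4,-38.4,5],[0,0,87],0.38],
  ],
)

```text
clock: 14.2
tool_pos: [0.5206, -0.3524, 0.1442]
eef_rot: [0.696, 0.718, -0.002, -0.003]
contact_force: [-0.1, 1.5, -1.0]
opening: 0.618
finger_force: 0.0
```

Run:
```python
from h import *
go(.522,-.3505,.026,91)
w=r.snapshot("wrist");cv2.imwrite("pics/w5.png",w["image"][:,:,::-1])
print(proj(w,[[.5236,-.277,.034],[.5236,-.3505,.045],[.5236,-.4235,.022]],True).round(0))
t=r.snapshot("top");cv2.imwrite("pics/t4.png",cv2.resize(t["image"][165:345,70:420],None,fx=2.2,fy=2.2,interpolation=cv2.INTER_CUBIC)[:,:,::-1])
a=cv2.resize(w["image"],None,fx=.9,fy=.9);b=cv2.resize(t["image"][165:345,70:420],(576,296),interpolation=cv2.INTER_CUBIC)
```

```text
now [ 0.5206 -0.3524  0.1442] 91.83 open 54.4 F [-0.1  1.5 -1. ] q7 0.08 -> shift cm [ 0.19  0.15 11.82] turn z 0.83
[[330. 133.]
 [327. 242.]
 [323. 320.]]
```

View pics/w5.png

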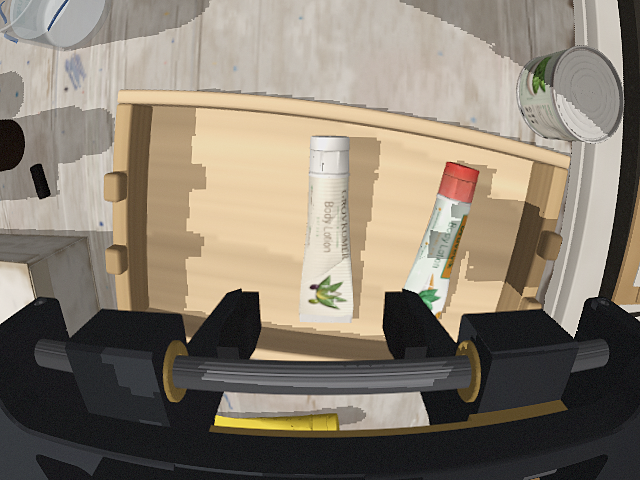

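The middle tube runs from (329,137) to (326,322), aligned with the tool.

Request:
carry_out(
  rows=[
    [[0,0.2,4],[0,0,0],0.38],
    [[0,0.2,8],[0,0,0],0.38],
    [[0,0.2,10],[0,0,0],0.38],
    [[0,0.2,11],[0,0,0],0.38],
    [[0,0.2,11.7],[0,0,0],0.38],
    [[0,0.2,11.7],[0,0,0],0.38],
    [[0,0.2,11.7],[0,0,0],0.7],
    [[0,0.2,11.7],[0,0,0],0.7],
    [[0,0.2,11.7],[0,0,0],0.7],
    [[0,0.2,11.7],[0,0,0],0.7],
  ],
)

```text
clock: 15.3
tool_pos: [0.5265, -0.352, 0.0316]
eef_rot: [0.695, 0.719, 0.0, 0.001]
contact_force: [-1.0, -0.3, 4.6]
opening: 0.371
finger_force: 17.1
```

Request:
carry_out(
  rows=[
    [[0,0,-3],[0,0,0],0.7],
    [[0,0,-7],[0,0,0],0.7],
    [[0,0,-11],[0,0,0],0.7],
    [[0,0,-15],[0,0,0],0.7],
    [[4,0.5,-16],[0,0,-8],0.7],
    [[8,1,-16],[0,0,-16],0.7],
    [[12,2,-16],[0,0,-24],0.7],
    [[16,3,-16],[0,0,-32],0.7],
    [[20,4,-16],[0,0,-40],0.7],
    [[24,5,-16],[0,0,-48],0.7],
    [[28,6,-16],[0,0,-56],0.7],
    [[32,8,-16],[0,0,-64],0.7],
  ],
)

```text
clock: 16.5
tool_pos: [0.5941, -0.0281, 0.1908]
eef_rot: [0.205, 0.979, -0.001, -0.0]
contact_force: [1.1, -1.0, -0.4]
opening: 0.377
finger_force: 16.1
```

Run:
```python
from h import *
go(.643,.095,.13,179)
```

```text
now [ 0.5941 -0.0281  0.1908] 156.34 open 33.2 F [ 1.1 -1.  -0.4] q7 0.48 -> shift cm [ 0.46 13.24  6.08] turn z -22.66
```

Request:
carry_out(
  rows=[
    [[0,3,0],[0,0,-8],0.7],
    [[0.2,6.5,0],[0,0,-16],0.7],
    [[0.5,10,0],[0,0,-22.7],0.7],
    [[0.5,13.2,1],[0,0,-22.7],0.7],
    [[0.5,13.2,3],[0,0,-22.7],0.7],
    [[0.5,13.2,6],[0,0,-22.7],0.7],
    [[0.5,13.2,6],[0,0,-22.7],0.7],
    [[0.5,13.2,6],[0,0,-22.7],0.7],
  ],
)

```text
clock: 17.3
tool_pos: [0.6438, 0.0933, 0.1308]
eef_rot: [0.011, 1.0, -0.0, -0.0]
contact_force: [-0.2, -0.5, -0.4]
opening: 0.375
finger_force: 16.1
```

Run:
```python
from h import *
go(.643,.095,.03,179)
w=r.snapshot("wrist");cv2.imwrite("pics/w6.png",w["image"][:,:,::-1])
```

```text
now [0.6438 0.0933 0.1308] 178.69 open 33.0 F [-0.2 -0.5 -0.4] q7 0.65 -> shift cm [ 0.08  0.17 10.08] turn z -0.31
```

View pics/w6.png

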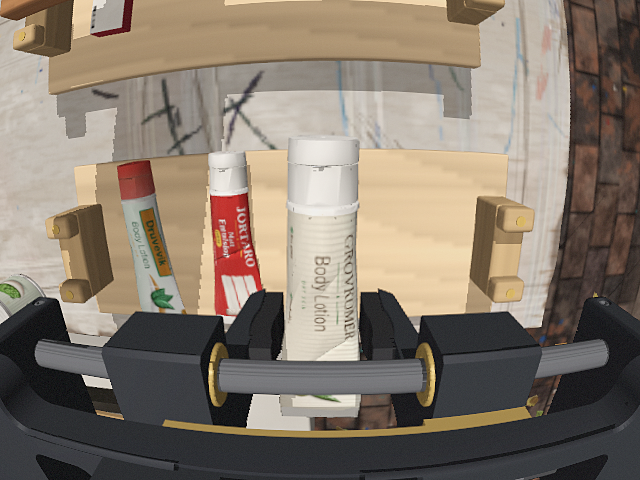

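The placed red tube's cap is at (228,152), parallel to the rack tube's cap at (133,161). The held tube's cap is at (323,137), and the rack's front edge runs from (80,165) to (508,155).

Run:
```python
from h import *
w=r.snapshot("wrist");G=lambda u,v,z:(onz(w,np.array(u*1.),np.array(v*1.),z,fray)*1000).round(1)
print("corners",G(78,165,.02),G(508,155,.02),"edge mid",G(300,150,.02))
print("rack cap",G(133,161,.036),"red cap",G(228,152,.036),"held cap",G(323,137,.136))
print("red edges",G(210,195,.034),G(250,190,.034),G(215,315,.028),G(262,285,.03))
print("saddle R cheeks",G(516,220,.068),G(507,288,.068),"L",G(70,222,.068),G(75,290,.068))
```

```text
corners [577.4 -99.9] [581.9 233.8] edge mid [580.4  80. ]
rack cap [579.1 -37.5] red cap [578.7  33.6] held cap [570.9  95.4]
red edges [607.1  18.4] [605.   46.6] [701.    9.5] [675.   49.3]
saddle R cheeks [620.3 217. ] [667.1 217.1] L [613.6 -77.5] [664.1 -86.4]
```

Request:
carry_out(
  rows=[
    [[-0.15,0.2,3],[0,0,-0.3],0.7],
    [[-0.15,0.2,6],[0,0,-0.3],0.7],
    [[-0.15,0.2,8.5],[0,0,-0.3],0.7],
    [[-0.15,0.2,9.3],[0,0,-0.3],0.7],
    [[-0.15,0.2,9.7],[0,0,-0.3],0.7],
    [[-0.15,0.2,9.9],[0,0,-0.3],0.7],
    [[-0.15,0.2,10],[0,0,-0.3],0.7],
    [[-0.15,0.2,10],[0,0,-0.3],0.7],
  ],
)

```text
clock: 18.2
tool_pos: [0.6463, 0.0958, 0.0319]
eef_rot: [0.009, 1.0, 0.0, 0.001]
contact_force: [0.0, 0.3, -0.0]
opening: 0.376
finger_force: 16.1
```

Request:
carry_out(
  rows=[
    [[0,0,0.1],[0,0,0],0.7],
    [[0,0,0.2],[0,0,0],0.7],
    [[0,0,0.2],[0,0,0],0.7],
  ],
)

```text
clock: 18.5
tool_pos: [0.6463, 0.0959, 0.0313]
eef_rot: [0.009, 1.0, 0.0, 0.001]
contact_force: [-2.9, -2.7, 11.7]
opening: 0.373
finger_force: 19.1
```

Request:
carry_out(
  rows=[
    [[0,0,0],[0,0,0],0.5],
    [[0,0,0],[0,0,0],0.5],
    [[0,0,0],[0,0,0],0.5],
    [[0,0,-3],[0,0,0],0.5],
    [[0,0,-7],[0,0,0],0.5],
    [[0,0,-11],[0,0,0],0.4],
    [[0,0,-15],[0,0,0],0.4],
    [[1,-3,-17],[0,0,8],0.4],
    [[2,-7,-17],[0,0,16],0.4],
    [[2,-11,-17],[0,0,24],0.4],
    [[2,-15,-17],[0,0,32],0.4],
    [[2,-19,-17],[0,0,40],0.4],
  ],
)

```text
clock: 19.7
tool_pos: [0.6219, -0.0958, 0.1987]
eef_rot: [0.353, 0.936, -0.0, -0.0]
contact_force: [0.0, -0.1, 0.2]
opening: 0.602
finger_force: 0.0
```

Run:
```python
from h import *
go(.6065,-.358,.145,81.4)
```

```text
now [ 0.6219 -0.0958  0.1987] 138.68 open 53.0 F [ 0.  -0.1  0.2] q7 0.37 -> shift cm [-16.16 -20.71   5.37] turn z 57.28
```

Request:
carry_out(
  rows=[
    [[-2.5,-3,0],[0,0,8],0.4],
    [[-5,-6,0],[0,0,16],0.4],
    [[-7.5,-9,0],[0,0,24],0.4],
    [[-10,-12,0],[0,0,32],0.4],
    [[-12,-15,0],[0,0,40],0.4],
    [[-14,-18,0],[0,0,48],0.4],
    [[-16.2,-20.7,2],[0,0,56],0.4],
    [[-16.2,-20.7,5],[0,0,57.3],0.4],
    [[-16.2,-20.7,5],[0,0,57.3],0.4],
    [[-16.2,-20.7,5],[0,0,57.3],0.4],
  ],
)

```text
clock: 20.7
tool_pos: [0.6089, -0.355, 0.1486]
eef_rot: [0.756, 0.655, 0.0, -0.001]
contact_force: [0.4, -0.1, 0.4]
opening: 0.602
finger_force: 0.0
```

Run:
```python
from h import *
go(.6065,-.358,.028,81.4)
w=r.snapshot("wrist");cv2.imwrite("pics/w7.png",w["image"][:,:,::-1])
print(proj(w,[[.6167,-.2907,.034],[.6065,-.358,.045],[.5963,-.425,.022]],True).round(0))
t=r.snapshot("top");print("shelf base x",onz(t,np.array([300.,250.]),np.array([163.,165.]),0.))
```

```text
now [ 0.6089 -0.355   0.1486] 81.84 open 53.0 F [ 0.4 -0.1  0.4] q7 -0.05 -> shift cm [-0.33 -0.19 12.06] turn z 0.44
[[319. 148.]
 [318. 247.]
 [318. 317.]]
shelf base x [[ 0.74643885 -0.21449589]
 [ 0.74342546 -0.09936056]]
```

View pics/w7.png

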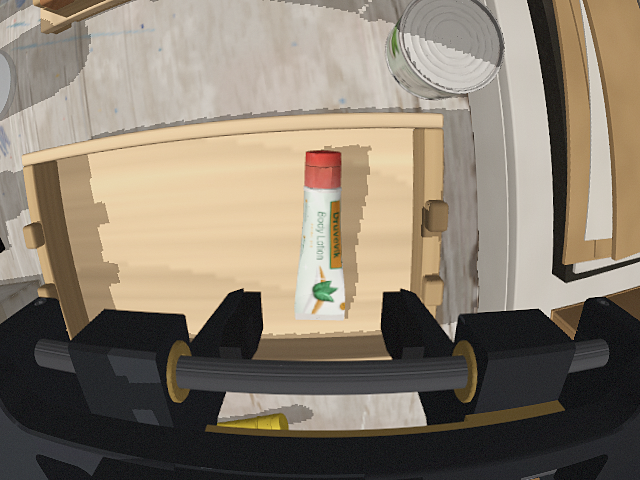

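The last tube runs from (323,152) to (322,317), aligned with the tool.

Request:
carry_out(
  rows=[
    [[-0.4,0.1,4],[0,0,0.3],0.4],
    [[-0.4,0.1,8],[0,0,0.3],0.4],
    [[-0.4,0.1,10.5],[0,0,0.3],0.4],
    [[-0.4,0.1,11.5],[0,0,0.3],0.4],
    [[-0.4,0.1,12.1],[0,0,0.3],0.4],
    [[-0.4,0.1,12.1],[0,0,0.3],0.4],
    [[-0.4,0.1,12.1],[0,0,0.3],0.7],
    [[-0.4,0.1,12.1],[0,0,0.3],0.7],
    [[-0.4,0.1,12.1],[0,0,0.3],0.7],
    [[-0.4,0.1,12.1],[0,0,0.3],0.7],
  ],
)

```text
clock: 21.8
tool_pos: [0.6097, -0.3611, 0.0289]
eef_rot: [0.758, 0.652, 0.0, 0.001]
contact_force: [-1.8, 0.4, 5.6]
opening: 0.36
finger_force: 17.5
```

Request:
carry_out(
  rows=[
    [[0,0,-3],[0,0,0],0.7],
    [[0,0,-7],[0,0,0],0.7],
    [[0,0,-11],[0,0,0],0.7],
    [[0,0,-15],[0,0,0],0.7],
    [[4,1,-16],[0,0,-8],0.7],
    [[8,2,-16],[0,0,-16],0.7],
    [[12,3,-16],[0,0,-24],0.7],
    [[16,4,-16],[0,0,-32],0.7],
    [[20,4,-16],[0,0,-40],0.7],
    [[25,4,-16],[0,0,-48],0.7],
    [[29,4,-16],[0,0,-56],0.7],
    [[33,4,-16],[0,0,-64],0.7],
  ],
)

```text
clock: 23.0
tool_pos: [0.698, -0.0385, 0.1878]
eef_rot: [0.294, 0.956, -0.0, 0.0]
contact_force: [0.6, -0.3, -0.6]
opening: 0.359
finger_force: 17.3
```

Run:
```python
from h import *
go(.646,.160,.13,179)
```

```text
now [ 0.698  -0.0385  0.1878] 145.77 open 31.6 F [ 0.6 -0.3 -0.6] q7 0.47 -> shift cm [15.47 13.49  5.78] turn z -33.23
```

Request:
carry_out(
  rows=[
    [[3,2.7,0],[0,0,-8],0.7],
    [[6,5.4,0],[0,0,-16],0.7],
    [[9,8,0],[0,0,-24],0.7],
    [[12,11,0],[0,0,-32],0.7],
    [[15.5,13.5,1],[0,0,-33.2],0.7],
    [[15.5,13.5,4],[0,0,-33.2],0.7],
    [[15.5,13.5,5.8],[0,0,-33.2],0.7],
    [[15.5,13.5,5.8],[0,0,-33.2],0.7],
    [[15.5,13.5,5.8],[0,0,-33.2],0.7],
  ],
)

```text
clock: 23.9
tool_pos: [0.6477, 0.1569, 0.1295]
eef_rot: [0.014, 1.0, -0.001, -0.0]
contact_force: [-0.1, -1.4, 0.7]
opening: 0.359
finger_force: 17.3
```

Run:
```python
from h import *
go(.646,.160,.03,179)
w=r.snapshot("wrist");cv2.imwrite("pics/w8.png",w["image"][:,:,::-1])
```

```text
now [0.6477 0.1569 0.1295] 178.44 open 31.6 F [-0.1 -1.4  0.7] q7 0.59 -> shift cm [0.18 0.31 9.95] turn z -0.56
```

View pics/w8.png

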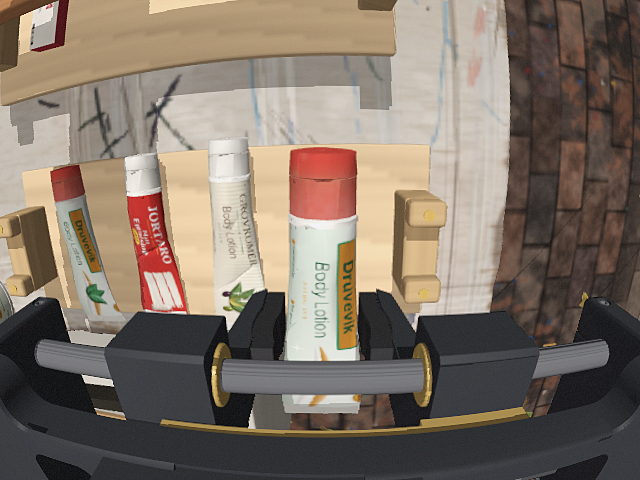

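All three tubes are in line: rack tube cap at (66,168), red tube cap at (141,155), middle tube cap at (228,140), and the held cap at (323,150). The right saddle's cheeks are at (428,206) and (423,290).

Run:
```python
from h import *
w=r.snapshot("wrist");G=lambda u,v,z:(onz(w,np.array(u*1.),np.array(v*1.),z,fray)*1000).round(1)
print("corner",G(430,145,.02),"edge",G(380,144,.02),"held cap",G(323,150,.134),"mid cap",G(228,139,.037),"mid edges@crimp",G(262,275,.032))
print("saddle inner top",G(408,208,.068),G(403,290,.068),"inner base",G(393,230,.02),G(392,290,.02),"outer top",G(446,206,.068),G(438,288,.068))
```

```text
corner [581.1 234.5] edge [580.8 198.8] held cap [579.5 159.4] mid cap [573.6  98.7] mid edges@crimp [669.3 114.2]
saddle inner top [616.1 207.8] [667.6 206.8] inner base [642.  208.5] [689.  209.4] outer top [615.1 231.1] [667.4 229.7]
```

Request:
carry_out(
  rows=[
    [[0.15,0.3,3],[0,0,-0.5],0.7],
    [[0.15,0.3,6],[0,0,-0.5],0.7],
    [[0.15,0.3,8.5],[0,0,-0.5],0.7],
    [[0.15,0.3,9.2],[0,0,-0.5],0.7],
    [[0.15,0.3,9.7],[0,0,-0.5],0.7],
    [[0.15,0.3,9.9],[0,0,-0.5],0.7],
    [[0.15,0.3,10.1],[0,0,-0.5],0.7],
    [[0.15,0.3,10.1],[0,0,-0.5],0.7],
  ],
)

```text
clock: 24.8
tool_pos: [0.6462, 0.162, 0.0296]
eef_rot: [0.008, 1.0, 0.0, 0.001]
contact_force: [1.0, 0.3, -0.5]
opening: 0.361
finger_force: 17.3
```

Request:
carry_out(
  rows=[
    [[0,0,0.1],[0,0,0],0.7],
    [[0,0,0.2],[0,0,0],0.7],
    [[0,0,0.2],[0,0,0],0.5],
    [[0,0,0.2],[0,0,0],0.5],
    [[0,0,0.2],[0,0,0],0.5],
    [[0,0,-3],[0,0,0],0.5],
    [[0,0,-7],[0,0,0],0.5],
    [[0,0,-11],[0,0,0],0.3],
    [[0,0,-15],[0,0,0],0.3],
    [[0,0,-17],[0,0,0],0.3],
  ],
)

```text
clock: 25.8
tool_pos: [0.6468, 0.163, 0.2025]
eef_rot: [0.008, 1.0, 0.001, 0.002]
contact_force: [0.1, -0.1, 0.4]
opening: 0.701
finger_force: 0.0
```

Run:
```python
from h import *
go(.45,.0385,.2,89.3)
t=r.snapshot("top");cv2.imwrite("pics/t5.png",cv2.resize(t["image"][165:345,60:430],None,fx=2,fy=2,interpolation=cv2.INTER_CUBIC)[:,:,::-1])
```

```text
now [0.6468 0.163  0.2025] 179.1 open 61.6 F [ 0.1 -0.1  0.4] q7 0.65 -> shift cm [ 19.48 -12.76   0.25] turn z 89.8
```

View pics/t5.png

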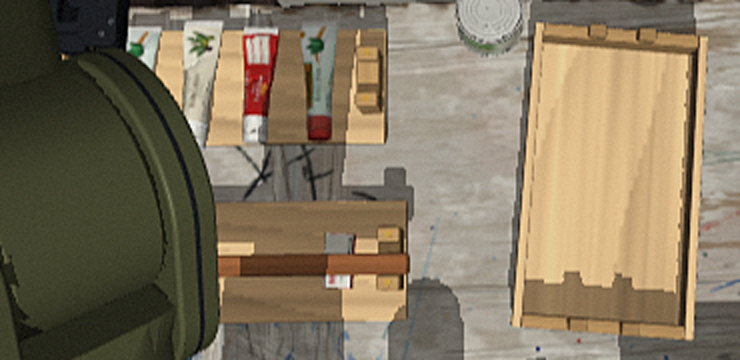

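The bin is empty and the three tubes sit beside the rack tube. The bar's right end is at (409,264), a few mm from where I left it, so I'll recheck it from above.

Request:
carry_out(
  rows=[
    [[2,-1,0],[0,0,8],0.3],
    [[4,-2.5,0],[0,0,16],0.3],
    [[6,-4,0],[0,0,24],0.3],
    [[8,-5,0],[0,0,32],0.3],
    [[10,-6,0],[0,0,40],0.3],
    [[12,-7,0],[0,0,48],0.3],
    [[14,-8.5,0],[0,0,56],0.3],
    [[16,-10,0],[0,0,64],0.3],
    [[18,-11.5,0],[0,0,72],0.3],
    [[19.5,-12.8,0],[0,0,80],0.3],
    [[19.5,-12.8,0],[0,0,88],0.3],
    [[19.5,-12.8,0],[0,0,89.8],0.3],
  ],
)

```text
clock: 27.05
tool_pos: [0.4482, 0.0364, 0.1986]
eef_rot: [0.712, 0.702, -0.0, 0.0]
contact_force: [0.3, -0.5, 0.3]
opening: 0.694
finger_force: 0.0
```

Run:
```python
from h import *
go(.45,.0385,.0555,89.3)
w=r.snapshot("wrist");cv2.imwrite("pics/w9.png",w["image"][:,:,::-1])
print(proj(w,[[.45,.21,.077],[.45,.0385,.077],[.45,-.133,.077]],True).round(0))
```

```text
now [0.4482 0.0364 0.1986] 89.16 open 61.1 F [ 0.3 -0.5  0.3] q7 -0.72 -> shift cm [ 0.21  0.18 14.31] turn z -0.14
[[320.   1.]
 [324. 233.]
 [326. 410.]]
```

View pics/w9.png

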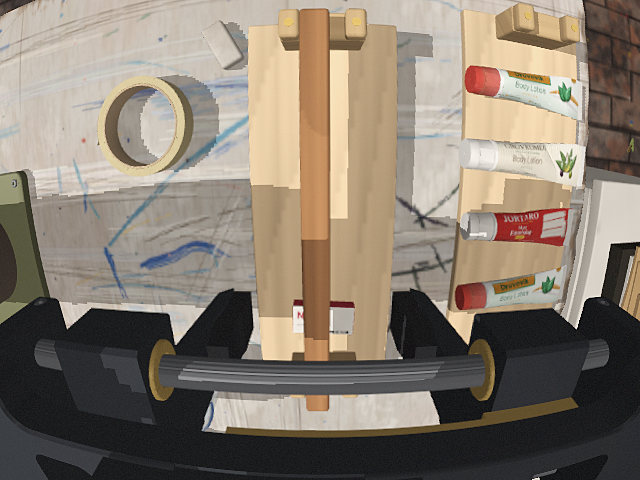

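The bar is still in the slots, shifted slightly. Its ends are at (314,10) and (317,410). The four tubes lie parallel in the far rack.

Run:
```python
from h import *
w=r.snapshot("wrist");G=lambda u,v,z:onz(w,np.array(u*1.),np.array(v*1.),z,fray)
a,b=G(314,10,.077),G(317,410,.077);v=a-b
print(a,b,(a+b)/2,np.hypot(*v),np.degrees(np.arctan2(v[1],v[0])))
```

```text
[0.44580891 0.20375454] [ 0.44262957 -0.13277647] [0.44421924 0.03548903] 0.33654603311243286 89.45872152050129
```

Request:
carry_out(
  rows=[
    [[-0.1,-0.5,4],[0,0,-0.3],0.3],
    [[-0.1,-0.5,8],[0,0,-0.3],0.3],
    [[-0.1,-0.5,12],[0,0,-0.3],0.3],
    [[-0.1,-0.5,14.3],[0,0,-0.3],0.3],
    [[-0.1,-0.5,14.3],[0,0,-0.3],0.5],
    [[-0.1,-0.5,14.3],[0,0,-0.3],1],
    [[-0.1,-0.5,14.3],[0,0,-0.3],1],
    [[-0.1,-0.5,14.3],[0,0,-0.3],1],
    [[-0.1,-0.5,14.3],[0,0,-0.3],1],
    [[-0.1,-0.5,14.3],[0,0,-0.3],1],
  ],
  newtons=35,
)

```text
clock: 28.15
tool_pos: [0.4442, 0.0358, 0.0566]
eef_rot: [0.71, 0.704, 0.001, 0.0]
contact_force: [0.1, -0.0, 7.7]
opening: 0.245
finger_force: 35.0
```

Request:
carry_out(
  rows=[
    [[0,0,-3],[0,0,0],1],
    [[0,0,-6],[0,0,0],1],
    [[0,0,-9],[0,0,0],1],
    [[0,0,-12],[0,0,0],1],
    [[0,3,-13],[0,0,0],1],
    [[1,7,-13],[0,0,0],1],
    [[1.5,11,-13],[0,0,0],1],
    [[2,15,-13],[0,0,0],1],
    [[2.5,19,-13],[0,0,0],1],
    [[2.5,20,-10],[0,0,0],1],
    [[2.5,20,-10],[0,0,0],1],
    [[2.5,20,-10],[0,0,0],1],
  ],
)

```text
clock: 29.35
tool_pos: [0.6424, 0.0591, 0.1549]
eef_rot: [0.71, 0.705, -0.001, -0.001]
contact_force: [-0.2, -0.2, -1.0]
opening: 0.243
finger_force: 35.0
```

Run:
```python
from h import *
go(.6435,.0625,.0555,91)
w=r.snapshot("wrist");cv2.imwrite("pics/w10.png",w["image"][:,:,::-1])
t=r.snapshot("top");a=cv2.resize(t["image"][165:285,60:300],(800,400),interpolation=cv2.INTER_CUBIC)
b=cv2.resize(w["image"],None,fx=.4,fy=.4)
o=np.zeros((592,800,3),np.uint8);o[:400]=a;o[400:,:256]=b;cv2.imwrite("pics/wt.png",o[:,:,::-1])
```

```text
now [0.6424 0.0591 0.1549] 89.61 open 21.4 F [-0.2 -0.2 -1. ] q7 -0.61 -> shift cm [0.34 0.11 9.94] turn z -1.39
```

View pics/w10.png

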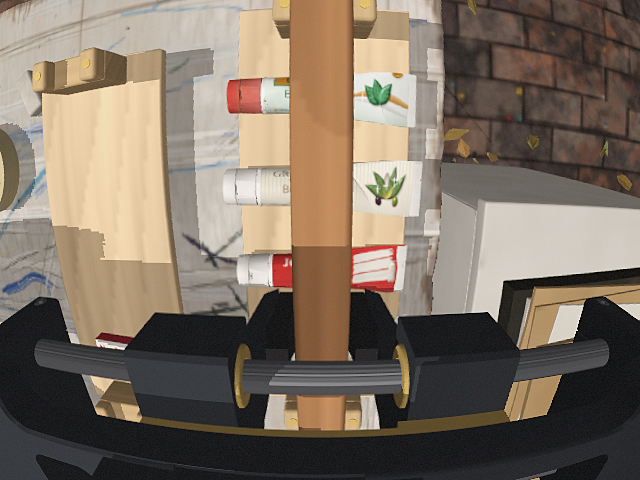

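The bar is held over the far rack. The saddles are at (325,15) and (323,413), the base edges at columns 240 and 410, and the tubes are in place below. I've now viewed 15 pictures, one over the limit of 14, so from here I'll use numbers only.

Run:
```python
from h import *
w=r.snapshot("wrist");G=lambda u,v,z:(onz(w,np.array(u*1.),np.array(v*1.),z,fray)*1000).round(1)
print("saddles",G(325.5,15,.068),G(323.5,413,.068),"base",G(240,130,.02),G(410,130,.02),"bar",G(290.,130,.175),G(353,130,.175))
t=r.snapshot("top");h=cv2.cvtColor(t["image"],cv2.COLOR_RGB2HSV)
m=cv2.inRange(h,(7,135,50),(14,255,220));m[:165]=0;m[260:]=0;m[:,:60]=0;m[:,320:]=0
n,l,st,c=cv2.connectedComponentsWithStats(m)
for i in range(1,n):
    if st[i,4]>40:
        x,y,ww,hh,A=st[i];print(st[i],"ends y@.175",onz(t,np.array([x-.5,x+ww-.5]),np.array([c[i][1]]*2),.175).round(4).tolist())
```

```text
saddles [647.  211.4] [644.3 -83.4] base [582.4 138.9] [711.2 138.3] bar [633.6 135.5] [654.7 135.4]
[157 183  89  14 936] ends y@.175 [[0.6411, 0.0533], [0.6383, -0.1139]]
```

Request:
carry_out(
  rows=[
    [[0.35,0.2,2],[0,0,0.4],1],
    [[0.35,0.2,5],[0,0,0.4],1],
    [[0.35,0.2,7],[0,0,0.4],1],
    [[0.35,0.2,8.5],[0,0,0.4],1],
    [[0.35,0.2,9.3],[0,0,0.4],1],
    [[0.35,0.2,9.6],[0,0,0.4],1],
    [[0.35,0.2,9.8],[0,0,0.4],1],
    [[0.35,0.2,9.8],[0,0,0.4],1],
  ],
)

```text
clock: 30.35
tool_pos: [0.6464, 0.0631, 0.0584]
eef_rot: [0.712, 0.702, 0.001, 0.0]
contact_force: [-0.3, -0.3, -1.6]
opening: 0.251
finger_force: 35.0
```

```bash
cat > bar.py <<'E'
from h import *
go(.6446,.0625,.0555,89.3)
t=r.snapshot("top");h=cv2.cvtColor(t["image"],cv2.COLOR_RGB2HSV)
m=cv2.inRange(h,(7,135,50),(14,255,220));m[:165]=0;m[260:]=0;m[:,:60]=0;m[:,320:]=0
n,l,st,c=cv2.connectedComponentsWithStats(m)
for i in range(1,n):
    if st[i,4]>40:
        x,y,ww,hh,A=st[i];print(st[i],"ends y",onz(t,np.array([x-.5,x+ww-.5]),np.array([c[i][1]]*2),.079).round(4).tolist())
E
python3 bar.py
```

```text
now [0.6464 0.0631 0.0584] 89.19 open 22.1 F [-0.3 -0.3 -1.6] q7 -0.68 -> shift cm [-0.06 -0.18  0.29] turn z -0.11
[172 195  79  13 778] ends y [[0.6427, 0.0538], [0.6398, -0.1108]]
```

Request:
carry_out(
  rows=[
    [[0,-0.1,0.1],[0,0,0],1],
    [[0,-0.1,0.2],[0,0,0],1],
    [[0,-0.1,0.3],[0,0,0],1],
    [[0,-0.1,0.3],[0,0,0],1],
  ],
)

```text
clock: 30.8
tool_pos: [0.6451, 0.0631, 0.0567]
eef_rot: [0.712, 0.702, 0.0, 0.001]
contact_force: [-3.0, -0.8, 11.4]
opening: 0.247
finger_force: 35.0
```

Request:
carry_out(
  rows=[
    [[0,0,0],[0,0,0],0.5],
    [[0,0,0],[0,0,0],0.5],
    [[0,0,0],[0,0,0],0.5],
    [[0,0,0],[0,0,0],0.5],
    [[0,0,-3],[0,0,0],0.3],
    [[0,0,-7],[0,0,0],0.3],
    [[0,0,-11],[0,0,0],0.3],
    [[0,0,-15],[0,0,0],0.3],
    [[0,0,-15],[0,0,0],0.3],
  ],
)

```text
clock: 31.7
tool_pos: [0.6484, 0.0645, 0.2107]
eef_rot: [0.712, 0.702, 0.005, 0.003]
contact_force: [0.4, 0.4, 0.1]
opening: 0.701
finger_force: 0.0
```

Request:
carry_out(
  rows=[
    [[-5,-3,-15],[0,0,0],0.3],
    [[-10,-6,-15],[0,0,0],0.3],
    [[-15,-10,-15],[0,0,0],0.3],
    [[-20,-14,-15],[0,0,0],0.3],
    [[-25,-16,-15],[0,0,0],0.3],
    [[-30,-16,-15],[0,0,0],0.3],
    [[-35,-16,-15],[0,0,0],0.3],
    [[-40,-16,-15],[0,0,0],0.3],
    [[-42,-16,-15],[0,0,0],0.3],
    [[-42,-16,-15],[0,0,0],0.3],
  ],
)

```text
clock: 32.7
tool_pos: [0.4802, -0.3414, 0.3533]
eef_rot: [0.712, 0.702, -0.0, -0.0]
contact_force: [1.3, 0.0, -0.7]
opening: 0.698
finger_force: 0.0
```

```bash
python3 bar.py
python3 - <<'E'
from h import *
t=r.snapshot("top");h=cv2.cvtColor(t["image"],cv2.COLOR_RGB2HSV)
w=cv2.inRange(h,(11,60,40),(24,255,255))|cv2.inRange(h,(7,135,50),(14,255,220));w[:170]=0;w[245:]=0;w[:,:70]=0;w[:,275:]=0
for v in(198,205,212,232,236):
    u=np.where(w[v]>0)[0];print(v,u.min(),u.max(),onz(t,np.array([u.min()-.5,u.max()+.5]),np.array([v*1.]*2),.02 if v>220 else .068).round(4).tolist())
s=r.snapshot("side");h=cv2.cvtColor(s["image"],cv2.COLOR_RGB2HSV)
m=cv2.inRange(h,(7,135,50),(14,255,220));m[:,:280]=0;m[240:]=0;m[:120]=0;m[:,400:]=0
ys,xs=np.where(m>0);print("side",ys.min(),ys.max(),xs.min(),xs.max(),len(xs));print("pred ends top",proj(s,[[.648,.235,.077],[.643,-.109,.077],[.648,.235,.055],[.643,-.109,.055]]).round(0).tolist())
E
```

```text
now [ 0.4802 -0.3414  0.3533] 89.19 open 61.4 F [ 1.3  0.  -0.7] q7 0.19 -> shift cm [40.62 15.87 29.78] turn z -0.11
[  86  196  166   17 1832] ends y [[0.6424, 0.2312], [0.6363, -0.1129]]
198 85 252 [[0.6541, 0.2391], [0.6479, -0.1136]]
205 71 252 [[0.6394, 0.2674], [0.6326, -0.1136]]
212 70 252 [[0.6244, 0.2686], [0.6174, -0.1136]]
232 96 253 [[0.5897, 0.2349], [0.583, -0.1097]]
236 96 252 [[0.5808, 0.2345], [0.5741, -0.1075]]
side 127 198 303 349 673
pred ends top [[327.0, 124.0], [346.0, 191.0], [327.0, 132.0], [346.0, 200.0]]
```

Measurements put the bar in both slots but perhaps 2–3 mm off centre, and the nominal overhang is only 3 mm. I'll measure each end closely with the wrist camera.

Request:
carry_out(
  rows=[
    [[4,3,0],[0,0,0],0.3],
    [[8,7,0],[0,0,0],0.3],
    [[12,11,3],[0,0,0],0.3],
    [[16,15,6],[0,0,0],0.3],
    [[17.8,16.2,10],[0,0,0],0.3],
    [[17.8,16.2,15],[0,0,0],0.3],
    [[17.8,16.2,20],[0,0,0],0.3],
    [[17.8,16.2,23],[0,0,0],0.3],
    [[17.8,16.2,23],[0,0,0],0.3],
    [[17.8,16.2,23],[0,0,0],0.3],
  ],
)

```text
clock: 33.85
tool_pos: [0.6457, -0.1621, 0.124]
eef_rot: [0.711, 0.703, 0.0, -0.001]
contact_force: [-0.1, -0.6, 1.1]
opening: 0.699
finger_force: 0.0
```

```bash
cat > e.py <<'E'
from h import *
go(.645,.175,.14,89.2)
w=r.snapshot("wrist");im=w["image"];h=cv2.cvtColor(im,cv2.COLOR_RGB2HSV)
P=lambda x,y,z:proj(w,[[x,y,z]],True)[0].round(0)
import sys
y0=float(sys.argv[1])
print("pred bar end",P(.645,y0,.077),"base",P(.6,y0,.02),P(.69,y0,.02))
def prof(x,z,ys):
    p=proj(w,np.stack([np.full_like(ys,x),ys,np.full_like(ys,z)],-1),True).astype(np.float32)
    return cv2.remap(h,p[None,:,0],p[None,:,1],cv2.INTER_NEAREST)[0]
ys=np.arange(y0-.014,y0+.0141,.001)
for n,x,z in(("bar",.641,.077),("bar",.645,.077),("bar",.649,.077),("base",.59,.02),("base",.6,.02),("base",.69,.02),("base",.70,.02)):
    q=prof(x,z,ys);print(n,x," ".join(f"{int(1000*y+(.5 if y>0 else -.5))}:{a[0]}/{a[1]}/{a[2]}" for y,a in zip(ys,q)))
E
python3 e.py -.109
```

```text
now [ 0.6457 -0.1621  0.124 ] 89.29 open 61.5 F [-0.1 -0.6  1.1] q7 -0.27 -> shift cm [33.71 -0.49 -1.6 ] turn z 0.09
pred bar end [318. 175.] base [253. 168.] [386. 166.]
bar 0.641 -123:16/26/204 -122:18/30/205 -121:16/27/205 -120:18/29/204 -119:17/26/205 -118:19/31/206 -117:17/26/207 -116:17/30/163 -115:17/33/145 -114:17/34/151 -113:16/35/153 -112:18/34/152 -111:18/30/152 -110:12/96/117 -109:13/142/129 -108:13/130/135 -107:13/142/135 -106:14/139/136 -105:13/141/137 -104:14/137/138 -103:13/136/139 -102:13/144/135 -101:13/137/136 -100:13/134/137 -99:12/139/134 -98:13/139/134 -97:13/142/133 -96:13/142/133 -95:13/139/136
bar 0.645 -123:18/27/205 -122:19/28/204 -121:17/26/204 -120:18/27/206 -119:16/27/206 -118:18/25/206 -117:19/26/209 -116:19/32/170 -115:17/32/151 -114:17/33/154 -113:15/30/153 -112:17/33/153 -111:18/30/152 -110:12/88/116 -109:13/142/140 -108:13/137/145 -107:13/139/149 -106:14/138/148 -105:13/141/147 -104:14/137/147 -103:14/145/146 -102:14/141/147 -101:14/139/147 -100:14/142/145 -99:13/138/148 -98:14/141/147 -97:14/141/147 -96:14/137/147 -95:13/141/147
bar 0.649 -123:17/
[... 1494 characters left out ...]
2:17/22/162 -111:15/22/162 -110:16/20/164 -109:11/17/162 -108:15/50/144 -107:17/85/173 -106:17/81/179 -105:18/86/177 -104:17/83/179 -103:18/85/177 -102:17/83/179 -101:18/84/177 -100:18/85/177 -99:18/85/177 -98:18/81/179 -97:18/83/179 -96:17/83/176 -95:16/81/179
base 0.7 -123:16/28/156 -122:17/26/155 -121:18/25/155 -120:18/28/156 -119:15/26/155 -118:16/24/157 -117:16/27/158 -116:19/23/157 -115:16/25/156 -114:17/26/158 -113:18/25/155 -112:15/26/156 -111:18/27/158 -110:21/26/158 -109:16/21/155 -108:16/60/149 -107:17/82/186 -106:18/81/190 -105:17/82/189 -104:18/83/188 -103:18/83/188 -102:17/79/190 -101:18/85/188 -100:17/84/188 -99:17/81/188 -98:17/81/188 -97:17/81/188 -96:17/82/187 -95:17/83/188
```

The right end of the bar is 2.3 mm past the base edge, against 1 mm nominal, so the bar is centred to about 1.3 mm and seated. The arm is clear of everything, so I'm handing in.

```bash
python3 -c "
from plant import r
print(r.finish_job())"
```

```text
the job is handed in; nothing more can be done
None
```

I moved all three tubes into the far rack beside the rack tube, laid the bar down in both saddle slots about 1.3 mm off centre, and handed the job in at about 34 s; I viewed 15 pictures against your limit of 14.

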